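# Reset the storeroom vent on its stay

## Task

The storeroom's small top-hung vent is rattling on the long slot of its stay bar. Take the bar by its red knob, lift it up off the pin, push the vent further open and lower the middle one of the three round holes over the pin until the bar lies fully down on the pin's collar, then let go and leave it so. The pin may be clamped anywhere along its plate, so find it by feel: never press, pull or drop the bar hard against the pin (keep well under 25 N), and leave the two tins and the jar where they stand.

Things in the scene. Friction and masses are not known exactly. Their poses are not given: they have to be found in the camera images.
- vent: low white wall, 510 long, 345 high, 80 thick, with a glazed top-hung vent and a tiled sill 30 high before it; fixed, but placed and turned anew each time. Origin on the bench under the middle of the pin plate; +x level, out through the vent, away from the room; z up. The stay lies in the x-z plane. The wall's room face is at x = +50; the vent's hinge axis is at x = 112, z = 300.
- sash (a joint): opening angle of the vent in rad: 0 shut, grows as its foot swings out; about 0.11 at the start, 0.32 to 0.42 with the target hole on the pin. Stiff friction hinges: it stays where it is left, and moving it by the stay takes about 1 to 5 N. Its foot rises as it opens: with the bar sliding on the pin's tip near the target hole, the knob sinks about 0.13 mm per mm pushed out
- stay_knob (a point): centre of the red ball knob, 24 diameter, standing on a 10 thick neck at the room end of the stay, 32 above the bar's mid-thickness. x along the bar from the knob towards the vent, z square up from the bar. At the start the bar rises about 0.08 rad towards the knob; with the target hole home it is nearly level
- stay: the stay: straight steel bar 20 wide, 5 thick, 295 long, 0.2 to 0.3 kg. Origin at its pivot on the vent's foot (258 below and 12 to the room side of the hinge axis), 265 from the knob; it swings freely up and down there, with 2 mm of play sideways at the pin. Axes as the knob's
- stay_slot (a point): middle of the bar's long slot, 40 x 9, at mid-thickness, 130 from the pivot; it hangs loosely on the pin at the start. Axes as the knob's
- stay_hole (a point): middle of the target hole, the middle one of three round holes of 9 diameter, 30 apart, at mid-thickness; 195 from the pivot, 70 short of the knob (its neighbours 40 and 100 short). Axes as the knob's
- plate_mid (a point): middle of the top face of the brass pin plate (88 x 34), 34 above the bench; axes as vent. A brass collar, 17 diameter, stands 16 above this face, and the 7 diameter flat-tipped steel pin 14 more (tip 30 above the plate). Both are clamped fast in the plate's slot, on its line in y, but anywhere up to 11 mm either way from this point along x: where is not measured
- pin_plate: the brass plate with its collar and pin; origin under its middle, on the sill 30 above the bench
- tin_a: red-banded tin, 66 diameter, 75 high, on the sill to one side of the pin; origin under its middle
- tin_b: green-banded tin, 60 diameter, 65 high, on the sill to the other side; origin under its middle
- jar: lidded jar, 72 diameter, about 95 high, on the bench; origin under its middle

How it is judged:
By the outcome, as a careful person would: the job done as asked, in the order asked, and still so for the second after the job is handed in, with the robot touching nothing.
It also fails if it takes over 61 s, if anything falls off the work surface, if the arm or the gripper's body presses on something with over 40 N, if the wrist force passes 120 N, or if a joint passes its speed limit or range.

## Robot

A 7-joint arm with a two-finger parallel gripper is mounted at the origin on the work surface. World frame = base frame: x ahead of the robot, y to its left, z up, the work surface at z = 0. Lengths are in m, angles in rad, forces in N, time in s.
With the tool pointing down it reaches from about 0.4 to 0.85 m from the base axis. Payload 10.4 kg.
Tool frame: the origin (TCP) lies midway between the tips of the shut fingers; the grasp point (between the pads) lies 19 mm behind it; y points along the fingers, x is the direction in which the jaws open and shut, and the axes are right-handed (so a half turn about y gives the same grasp; the last joint's range is limited). The gripper opens to 87 mm and grips with 3 to 60 N. Pads are 19 mm wide; open, the fingers measure 117 mm over their backs; the gripper's body (75 mm by 190 mm) begins 51 mm behind the grasp point.
Start: joints at [-1.206, 0.332, -0.065, 1.46, 0.022, 1.35, -0.088], TCP at [0.236, 0.579, 0.223] pointing down, gripper open.
Joint ranges: [-2.6, 2.6], [-0.5, 2.12], [-1.47, 1.34], [0.16, 2.42], [-1.27, 4.41], [0.06, 2.06], [-2.6, 2.6]. Speed limits (rad/s): [2.22, 2.22, 2.79, 2.79, 3.14, 3.14, 3.14].

## Interface

Orientations are given as a unit quaternion [x, y, z, w].
In Python, from bench import * gives the robot as it stands.
- The arm moves only by the tool jog_arm, never from a script. Its argument "commands" is a list of rows, each an object with "translation": the shift along the world's x, y, z in mm, a list of three; "twist": the turn about the world's z in rad. A call has 1 to 20 rows; each row shifts and turns the commanded pose from where the row before left it; what a row does not reach is not made up. A row lasts 1/10 s, in which the tool goes at most 50 mm and 8.59 degrees, less where a joint would pass 70% of its speed; a pose out of reach is approached as far as the arm can. A call is refused whole if a number of a shift passes 50 or a number of a turn 0.15, either way. A call with a gripper value outside its range is refused whole. "grip" is the closure, from 0 (fully open) to 1 (shut), set as the call begins (left out, the last holds). The fingers move at their own pace and stop on an object; "grip_force" is the grip in N (left out, the last holds). Time passes only in rows, so rows that do not move let the fingers close. It gives the time, the measured TCP pose, the force and the opening at its end, in the units of the state.
- read_state(): the state, without advancing time (a new reading comes with each control period).
- camera(name): name is "scene" or "side" or "wrist"; returns a dict with "img" (400x640x3 uint8, red, green, blue), "fx", "fy", "cx", "cy" (pixels), "cam_to_world" (4x4, takes a point from camera to world coordinates). Camera axes: x right, y down, z forward; pixel columns grow to the right and rows downward; lengths in m; the calibration is good to about 2 mm. A picture is of the moment at which its call begins. There is no depth.
- close_job(): hands the job in, once; it reports no verdict.
The state is a dict: "time": time; "joint_positions": joint angles; "joint_vel": joint speeds; "joint_torque": joint torques, N m; "ee_pos": TCP position; "eef_rot": TCP orientation; "ft_force": force on the tool from outside, world axes, zero at the start; "torque": the same for the moment, N m; "width": finger opening in m.
Only numpy, scipy, OpenCV 4.12 (cv2) and the standard library are available. Lean on these libraries where they do the work, as an engineer would, in place of code of your own. Each camera call takes 0.05 s, during which the arm holds its last target.

## Working session

There is one attempt and no reset: what is moved stays moved. The work goes in short steps, Python scripts to look and compute and a tool call to move; the robot and the scene stay as the last step left them, time stands still between calls to the robot, and variables do not carry over. Pictures are saved under pics/ and viewed, and the job is handed in when it is done.

Besides the shell and the picture viewer there is one more tool, called after "Request:" as name([rows], argument=value, ...), one row to a line, values as JSON. jog_arm: Moves the arm, as the interface text tells. Its arguments: {"type":"object","properties":{"commands":{"type":"array"},"grip":{"type":"number"},"grip_force":{"type":"number"}},"required":["commands"]}

```bash
mkdir -p pics; ls; python3 - <<'E'
from bench import *
import cv2
s=read_state()
for k in ("time","ee_pos","eef_rot","ft_force","width"): print(k,s[k])
for n in ("scene","side","wrist"):
    c=camera(n); cv2.imwrite(f"pics/{n}0.png",c["img"][:,:,::-1]); print(n,c["fx"],c["fy"],c["cx"],c["cy"]); print(c["cam_to_world"])
E
```

```text
pics
time 0.0
ee_pos [0.23618197 0.57821322 0.22174166]
eef_rot [ 0.58726525  0.39387955 -0.39471364 -0.58666819]
ft_force [ 0.06085872 -1.06833203 -0.36499835]
width 0.08686199062907024
scene 367.056149431994 367.056149431994 322.23879398427096 196.56098281281876
[[ 0.08229531  0.95287329 -0.29199312  0.79862618]
 [ 0.99658044 -0.08086015  0.01700182 -0.11804541]
 [-0.00741003 -0.2923938  -0.95626929  0.8496952 ]
 [ 0.          0.          0.          1.        ]]
side 366.66060996191476 366.66060996191476 327.612866658993 192.9195898353376
[[-0.3394877  -0.6242554   0.70360024  0.15790874]
 [-0.94045185  0.21153203 -0.26609119  0.03199158]
 [ 0.01727488 -0.75203683 -0.65889467  0.62271649]
 [ 0.          0.          0.          1.        ]]
wrist 359.32313431798593 359.32313431798593 317.8085195984304 199.47404860617732
[[ 3.78096808e-01  8.89162757e-01  2.57744825e-01  1.66143916e-01]
 [ 9.25765865e-01 -3.62965068e-01 -1.05895813e-01  6.07017926e-01]
 [-6.06244778e-04  2.78650230e-01 -9.60392462e-01  3.84195161e-01]
 [ 0.00000000e+00  0.00000000e+00  0.00000000e+00  1.00000000e+00]]
```

View pics/scene0.png

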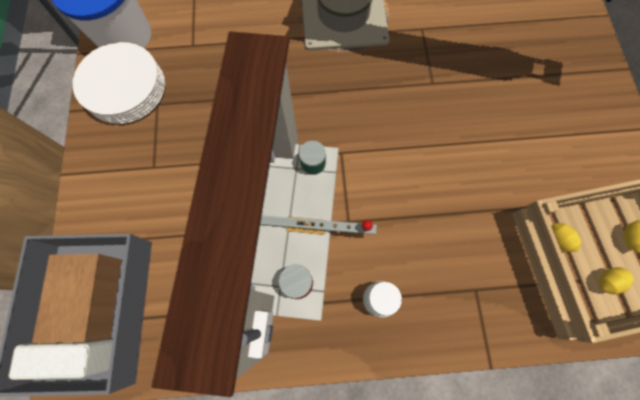

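View pics/side0.png

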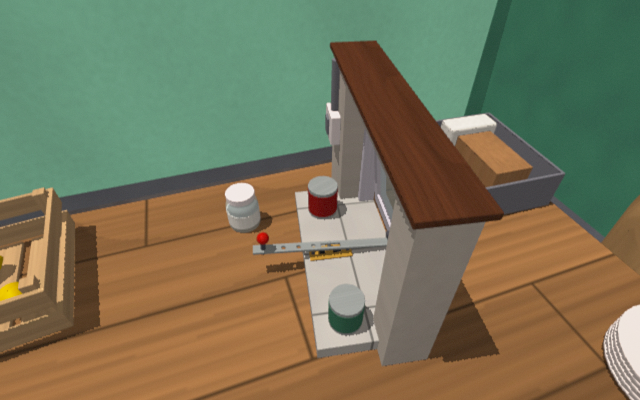

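View pics/wrist0.png

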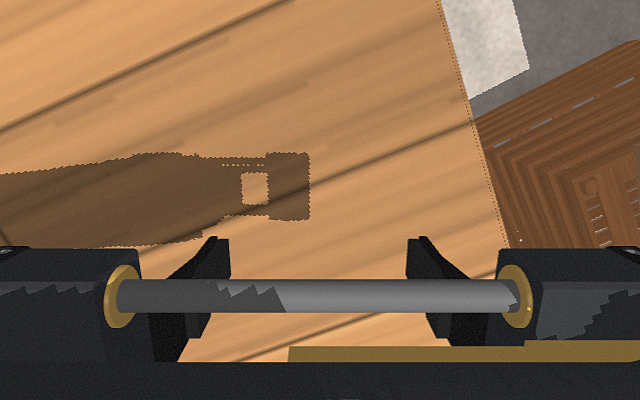

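```bash
cat > h.py <<'E'
import numpy as np, cv2
from bench import *
def ray(c,u,v):
    d=np.array([(u-c["cx"])/c["fx"],(v-c["cy"])/c["fy"],1.]); M=c["cam_to_world"]
    d=M[:3,:3]@d; return M[:3,3],d/np.linalg.norm(d)
def onz(c,u,v,z):
    o,d=ray(c,u,v); return o+d*(z-o[2])/d[2]
def tri(r1,r2):
    A=np.zeros((3,3));b=np.zeros(3)
    for o,d in (r1,r2):
        P=np.eye(3)-np.outer(d,d);A+=P;b+=P@o
    p=np.linalg.solve(A,b); return p,[np.linalg.norm((np.eye(3)-np.outer(d,d))@(p-o)) for o,d in (r1,r2)]
def proj(c,p):
    M=c["cam_to_world"]; q=M[:3,:3].T@(np.asarray(p)-M[:3,3]); return np.array([c["cx"]+c["fx"]*q[0]/q[2],c["cy"]+c["fy"]*q[1]/q[2]])
def redblobs(c):
    h=cv2.cvtColor(c["img"],cv2.COLOR_RGB2HSV)
    m=(((h[...,0]<6)|(h[...,0]>174))&(h[...,1]>190)&(h[...,2]>70)).astype(np.uint8)
    n,l,s,ce=cv2.connectedComponentsWithStats(m)
    return [(ce[i].round(2),s[i]) for i in range(1,n) if s[i][4]>15]
E
python3 - <<'E'
from h import *
for n in ("scene","side"):
    c=camera(n); print(n,redblobs(c))
    b=(slice(120,330),slice(230,430)) if n=="scene" else (slice(160,360),slice(210,410))
    cv2.imwrite(f"pics/{n}z.png",cv2.resize(c["img"][b][:,:,::-1],None,fx=2.85,fy=2.85,interpolation=cv2.INTER_CUBIC))
E
```

```text
scene [(array([366.77, 224.32]), array([363, 220,   9,  10,  71], dtype=int32))]
side [(array([322.17, 205.35]), array([309, 193,  28,  24, 468], dtype=int32)), (array([262.27, 237.91]), array([257, 233,  12,  11, 107], dtype=int32))]
```

View pics/scenez.png

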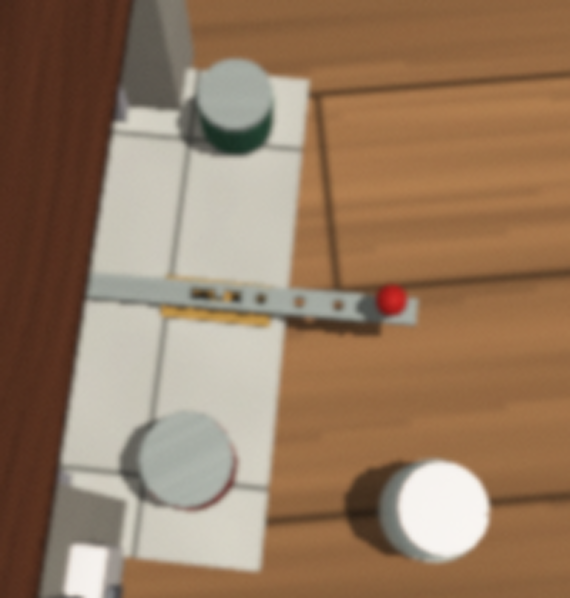

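View pics/sidez.png

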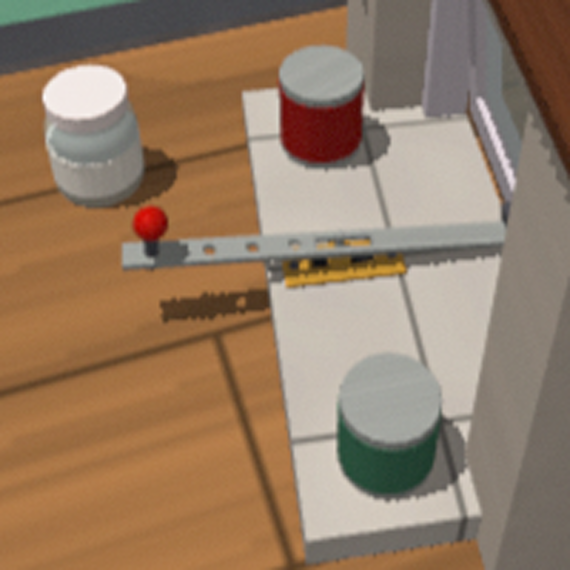

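```bash
python3 - <<'E'
from h import *
from scipy.spatial.transform import Rotation as R
s=camera("scene"); d=camera("side")
k,e=tri(ray(s,366.77+.3,224.32+.3),ray(d,262.27,237.91)); print("knob",k.round(4),e)
S=lambda u,v:(230+u/2.85,120+v/2.85)
D=lambda u,v:(210+u/2.85,160+v/2.85)
# sill front edge, top z=.03
a=onz(s,*S(308,80),.03); b=onz(s,*S(261,570),.03); t=(b-a)/np.linalg.norm(b-a); print("sill",a,b,np.linalg.norm(b-a))
n=np.array([t[1],-t[0],0]); n=n if n[1]<0 else -n; print("vent x dir from sill",n, np.degrees(np.arctan2(n[1],n[0])))
a2=onz(d,*D(243,93),.03); b2=onz(d,*D(305,545),.03); t2=(b2-a2)/np.linalg.norm(b2-a2);print("side sill",a2,b2,t2,np.linalg.norm(a2-b2))
H=[tri(ray(s,*S(*p)),ray(d,*D(*q))) for p,q in zip([(260,298),(300,302),(338,305),(215,295)],[(295,243),(252,246),(209,249),(343,241)])]
for h in H: print(h[0].round(4),np.round(h[1],4))
q=H[0][0]-H[2][0]; print(np.linalg.norm(q),np.degrees(np.arctan2(q[1],q[0])))
T=R.from_quat(read_state()["eef_rot"]).as_matrix(); print(T.round(3))
for nme,p in (("jar",onz(s,*S(438,508),.095)),("tin_a",onz(s,*S(187,458),.105)),("tin_b",onz(s,*S(235,95),.095))): print(nme,p.round(3))
E
```

```text
knob [ 0.6377 -0.0174  0.0968] [np.float64(0.001240529566774759), np.float64(0.0012405295667747823)]
sill [ 0.42865383 -0.05494299  0.03      ] [ 0.82062682 -0.12735904  0.03      ] 0.39860620766597593
vent x dir from sill [-0.18167316 -0.98335897  0.        ] -100.46723188906924
side sill [ 0.8172916  -0.13264977  0.03      ] [ 0.4252589  -0.05689835  0.03      ] [-0.98183861  0.18971804  0.        ] 0.39928425804142087
[ 0.6205 -0.1133  0.0579] [0.0019 0.0019]
[ 0.6265 -0.0832  0.0594] [0.0022 0.0022]
[ 0.6319 -0.0541  0.0615] [0.0019 0.0019]
[ 0.6143 -0.1476  0.0538] [0.0015 0.0015]
0.06035205354939517 -100.90244075130317
[[ 0.378 -0.    -0.926]
 [ 0.926 -0.     0.378]
 [-0.    -1.     0.   ]]
jar [ 0.788 -0.001  0.095]
tin_a [ 0.741 -0.172  0.105]
tin_b [ 0.466 -0.118  0.095]
```

Request:
jog_arm([
  {"translation":[22,-33,0],"twist":-0.076},
  {"translation":[22,-33,0],"twist":-0.076},
  {"translation":[22,-33,0],"twist":-0.076},
  {"translation":[22,-33,0],"twist":-0.076},
  {"translation":[22,-33,0],"twist":-0.076},
  {"translation":[22,-33,0],"twist":-0.076},
  {"translation":[22,-33,0],"twist":-0.076},
  {"translation":[22,-33,0],"twist":-0.076},
  {"translation":[22,-33,0],"twist":-0.076},
  {"translation":[22,-33,0],"twist":-0.076},
  {"translation":[22,-33,0],"twist":-0.076},
  {"translation":[22,-33,0],"twist":-0.076},
  {"translation":[22,-33,0],"twist":-0.076},
  {"translation":[22,-33,0],"twist":-0.076},
  {"translation":[22,-33,0],"twist":-0.076},
  {"translation":[22,-33,0],"twist":-0.076},
  {"translation":[22,-33,0],"twist":-0.076},
  {"translation":[22,-33,0],"twist":-0.076},
  {"translation":[0,0,0],"twist":0},
  {"translation":[0,0,0],"twist":0},
], grip=0)

```text
time: 2.35
ee_pos: [0.6324, -0.0163, 0.2222]
eef_rot: [0.704, -0.066, 0.066, -0.704]
ft_force: [0.0, -0.1, -0.4]
width: 0.087
```

```bash
python3 - <<'E'
from h import *
from scipy.spatial.transform import Rotation as R
s=read_state(); print(s["time"],s["ee_pos"],s["ft_force"],np.round(s["joint_positions"],2)); print(R.from_quat(s["eef_rot"]).as_matrix().round(3))
c=camera("wrist"); cv2.imwrite("pics/w1.png",c["img"][:,:,::-1]); print(redblobs(c)); print(c["cam_to_world"].round(3))
for b,st in redblobs(c): print(onz(c,*b,.0955))
E
```

```text
2.35 [ 0.63240076 -0.0162587   0.22217499] [ 0.03949562 -0.10824843 -0.40325667] [-0.45  0.37  0.53  1.47 -0.19  1.35 -0.09]
[[ 0.983 -0.001  0.185]
 [-0.185 -0.     0.983]
 [-0.    -1.    -0.001]]
[(array([326.22, 190.74]), array([313, 177,  28,  28, 610], dtype=int32)), (array([424.15, 322.35]), array([418, 313,  12,  25, 102], dtype=int32))]
[[ 0.983 -0.178 -0.051  0.647]
 [-0.185 -0.944 -0.273  0.059]
 [ 0.     0.278 -0.961  0.385]
 [ 0.     0.     0.     1.   ]]
[ 0.63991573 -0.01760005  0.0955    ]
[ 0.70674522 -0.15888708  0.0955    ]
```

View pics/w1.png

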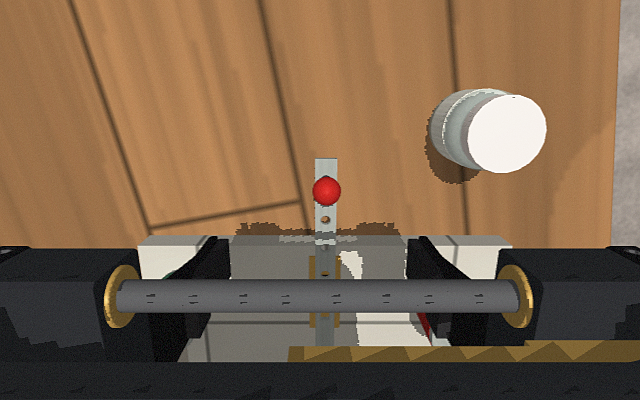

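Request:
jog_arm([
  {"translation":[6,-1,-20],"twist":0},
  {"translation":[0,0,-25],"twist":0},
  {"translation":[0,0,-25],"twist":0},
  {"translation":[0,0,-25],"twist":0},
  {"translation":[0,0,-20],"twist":0},
  {"translation":[0,0,-15],"twist":0},
  {"translation":[0,0,-10],"twist":0},
  {"translation":[0,0,-5],"twist":0},
  {"translation":[0,0,0],"twist":0},
  {"translation":[0,0,0],"twist":0},
])

```text
time: 3.4
ee_pos: [0.6388, -0.0164, 0.0784]
eef_rot: [-0.704, 0.065, -0.066, 0.704]
ft_force: [1.1, -0.3, 0.4]
width: 0.0872
```

```bash
python3 - <<'E'
from h import *
s=read_state(); print(s["time"],s["ee_pos"],s["ft_force"])
c=camera("wrist"); cv2.imwrite("pics/w2.png",c["img"][:,:,::-1]); print(redblobs(c))
for b,st in redblobs(c): print(onz(c,*b,.0955))
E
```

```text
3.4 [ 0.63882361 -0.01640909  0.07838255] [ 1.10374342 -0.34259667  0.4022745 ]
[(array([319.22, 265.66]), array([ 293,  249,   53,   30, 1245], dtype=int32))]
[ 0.64068668 -0.01314533  0.0955    ]
```

View pics/w2.png

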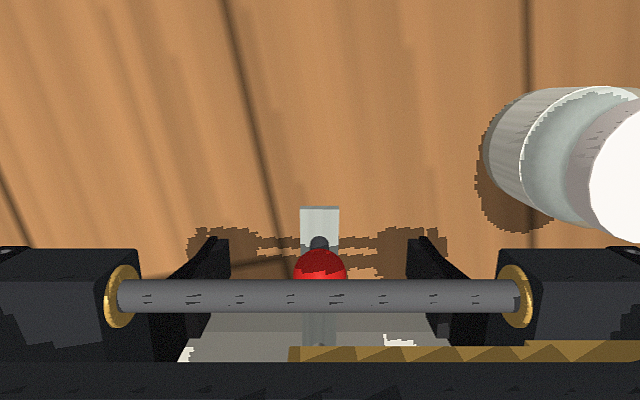

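Request:
jog_arm([
  {"translation":[0,0,0],"twist":0},
  {"translation":[0,0,0],"twist":0},
  {"translation":[0,0,0],"twist":0},
  {"translation":[0,0,0],"twist":0},
  {"translation":[0,0,0],"twist":0},
  {"translation":[0,0,0],"twist":0},
  {"translation":[0,0,0],"twist":0},
  {"translation":[0,0,0],"twist":0},
], grip=1, grip_force=25)

```text
time: 4.25
ee_pos: [0.6383, -0.0164, 0.0776]
eef_rot: [0.704, -0.065, 0.065, -0.704]
ft_force: [-0.4, -0.4, -0.1]
width: 0.0313
```

Request:
jog_arm([
  {"translation":[0,0,0],"twist":0},
  {"translation":[0,0,0],"twist":0},
  {"translation":[0,0,0],"twist":0},
  {"translation":[0,0,0],"twist":0},
])

```text
time: 4.65
ee_pos: [0.6383, -0.0164, 0.0776]
eef_rot: [-0.704, 0.065, -0.065, 0.704]
ft_force: [-0.3, 0.3, -0.5]
width: 0.0223
```

Request:
jog_arm([
  {"translation":[0,0,2],"twist":0},
  {"translation":[0,-1,2],"twist":0},
  {"translation":[0,0,2],"twist":0},
  {"translation":[0,-1,2],"twist":0},
  {"translation":[0,0,0],"twist":0},
])

```text
time: 5.15
ee_pos: [0.6386, -0.0183, 0.086]
eef_rot: [-0.704, 0.065, -0.066, 0.704]
ft_force: [-0.3, 1.1, -0.8]
width: 0.0224
```

```bash
python3 - <<'E'
from h import *
s=camera("scene"); d=camera("side")
a,b=redblobs(s),redblobs(d); print(a,b)
for n,c in (("scene",s),("side",d)):
    b=(slice(160,310),slice(230,430)) if n=="scene" else (slice(180,330),slice(210,410))
    cv2.imwrite(f"pics/{n}3.png",cv2.resize(c["img"][b][:,:,::-1],None,fx=4,fy=4,interpolation=cv2.INTER_CUBIC))
E
```

```text
[] []
```

View pics/side3.png

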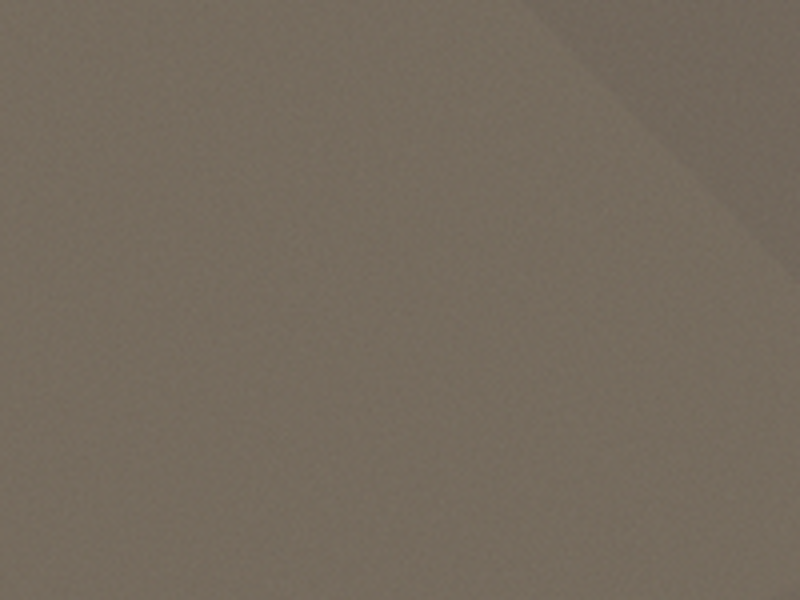

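View pics/scene3.png

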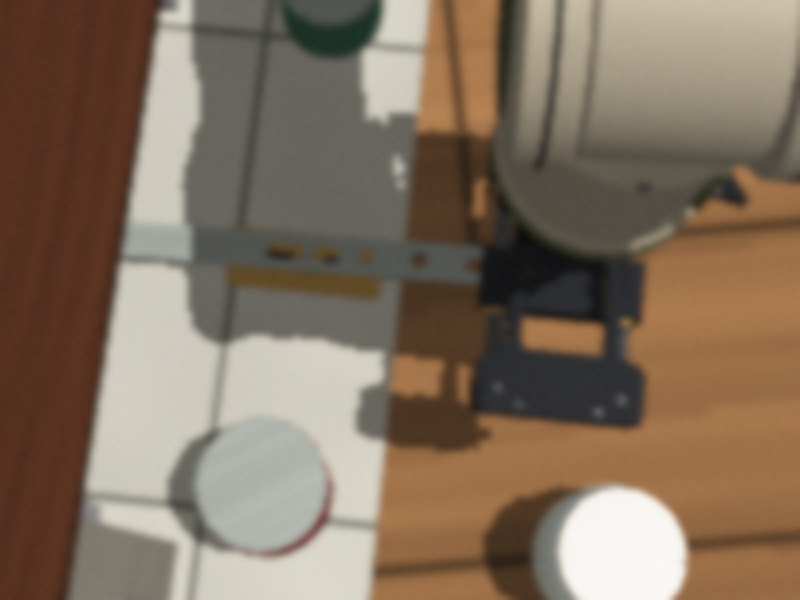

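```bash
python3 - <<'E'
from h import *
c=camera("scene")
cv2.imwrite("pics/s4.png",cv2.resize(c["img"][205:245,280:340][:,:,::-1],None,fx=13,fy=13,interpolation=cv2.INTER_NEAREST))
cv2.imwrite("pics/w4.png",camera("wrist")["img"][:,:,::-1])
E
```

```text
(no output)
```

View pics/s4.png

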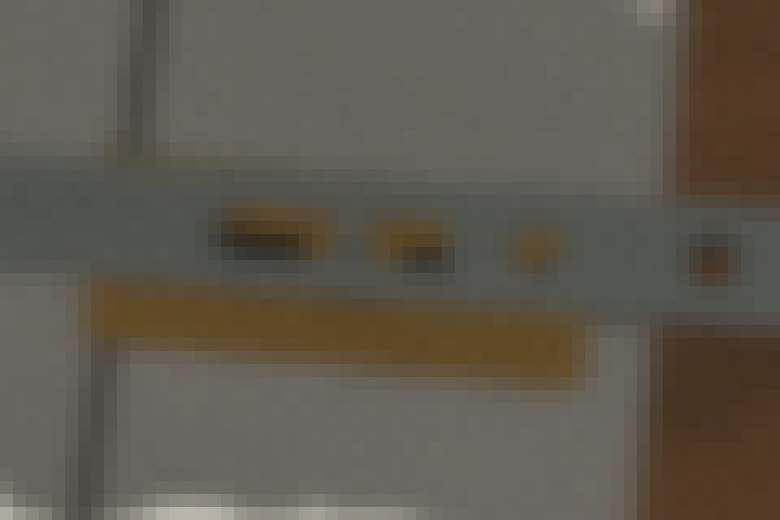

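View pics/w4.png

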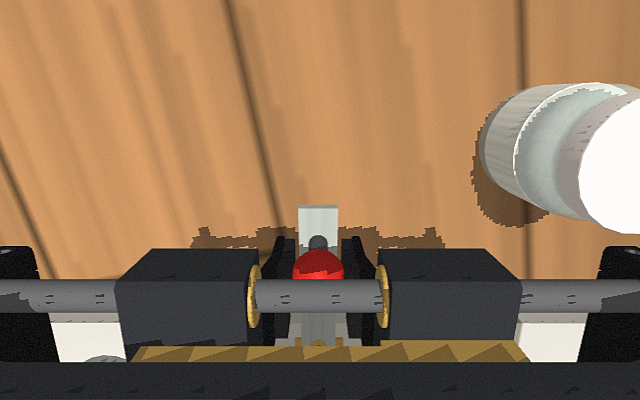

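```bash
python3 - <<'E'
from h import *
c=camera("scene"); n=np.array([-.1857,-.9826,0]); m=np.array([.9826,-.1857,0])
P=lambda x,y,z: onz(c,280+x/13,205+y/13,z)
f=lambda p:(round(float(p@n)*1e3,1),round(float(p@m)*1e3,1))
pl=[P(90,340,.034),P(578,380,.034)]; pin=P(350,240,.064)
print("plate ends",[f(p) for p in pl],"pin",f(pin),pin, "knob est",f(np.array([.6385,-.0175,0])))
for x,y in((537,247),(712,262)): print("hole",f(P(x,y,.0)+0),f(P(x,y,.065)))
print("slot ends",f(P(218,240,.057)),f(P(455,250,.060)))
print("sill front",f(P(660,300,.03)), "tcp", f(read_state()["ee_pos"]))
E
```

```text
plate ends [(70.6, 648.7), (-14.5, 647.0)] pin (25.5, 633.0) [ 0.61727801 -0.14256939  0.064     ] knob est (-101.4, 630.6)
hole (-3.9, 616.7) (-6.0, 631.2)
hole (-35.8, 616.2) (-35.5, 630.8)
slot ends (48.3, 633.8) (7.9, 632.0)
sill front (-27.3, 630.6) tcp (-100.7, 630.6)
```

Request:
jog_arm([
  {"translation":[0,-0.5,3],"twist":0},
  {"translation":[0,-0.5,3],"twist":0},
  {"translation":[-0.2,-0.5,3],"twist":0},
  {"translation":[-0.2,-0.5,3],"twist":0},
  {"translation":[-0.2,-1,3],"twist":0},
  {"translation":[-0.2,-1,3],"twist":0},
  {"translation":[-0.2,-1,3],"twist":0},
  {"translation":[-0.2,-1,3],"twist":0},
  {"translation":[-0.2,-1,3],"twist":0},
  {"translation":[-0.2,-1,3],"twist":0},
  {"translation":[-0.2,-1,3],"twist":0},
  {"translation":[-0.2,-1,2],"twist":0},
  {"translation":[0,0,0],"twist":0},
])

```text
time: 6.7
ee_pos: [0.6366, -0.0283, 0.121]
eef_rot: [-0.704, 0.065, -0.066, 0.704]
ft_force: [-0.8, -0.6, -1.9]
width: 0.0226
```

```bash
python3 - <<'E'
from h import *
c=camera("scene")
cv2.imwrite("pics/s5.png",cv2.resize(c["img"][190:250,260:360][:,:,::-1],None,fx=8,fy=8,interpolation=cv2.INTER_NEAREST))
cv2.imwrite("pics/w5.png",camera("wrist")["img"][:,:,::-1])
s=read_state(); print(s["ee_pos"],s["ft_force"],s["torque"])
E
```

```text
[ 0.636392   -0.02815347  0.1205809 ] [-0.56905477 -0.7158006  -1.55766575] [-0.11234789  0.04564011  0.03677026]
```

View pics/s5.png

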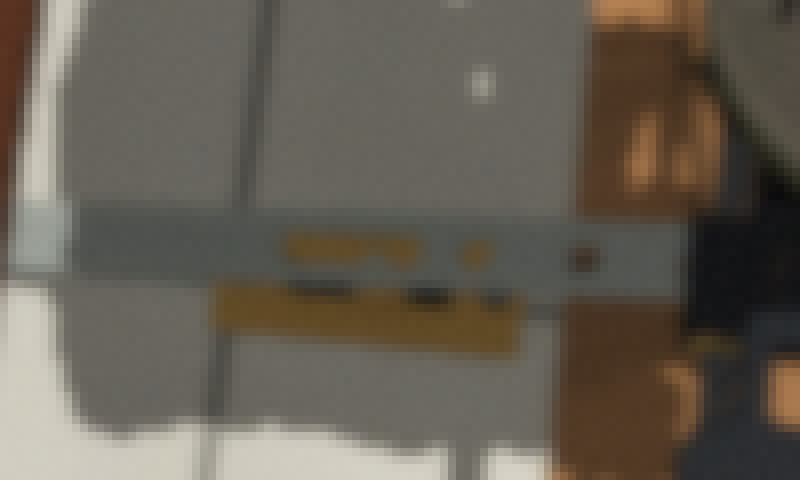

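View pics/w5.png

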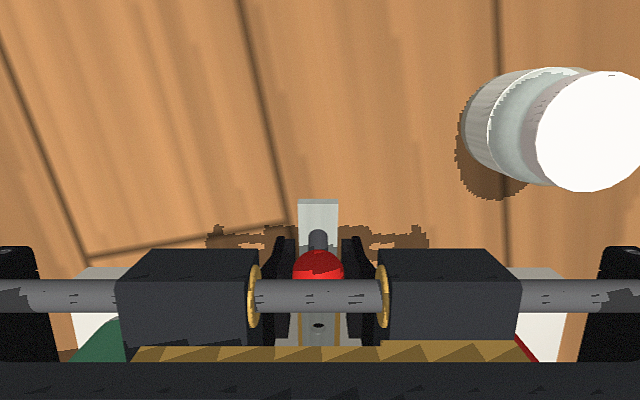

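Request:
jog_arm([
  {"translation":[-0.5,-2.5,0],"twist":0},
  {"translation":[-0.7,-4,0],"twist":0},
  {"translation":[-0.7,-4,0],"twist":0},
  {"translation":[-0.7,-4,0],"twist":0},
  {"translation":[-0.7,-4,0],"twist":0},
  {"translation":[-0.7,-4,0],"twist":0},
  {"translation":[0,0,0],"twist":0},
], grip_force=35)

```text
time: 7.5
ee_pos: [0.6321, -0.0521, 0.1206]
eef_rot: [0.704, -0.066, 0.066, -0.704]
ft_force: [1.5, 0.5, -0.5]
width: 0.022
```

Request:
jog_arm([
  {"translation":[-0.7,-4,0],"twist":0},
  {"translation":[-0.7,-4,0],"twist":0},
  {"translation":[-0.7,-4,0],"twist":0},
  {"translation":[-0.7,-4,0],"twist":0},
  {"translation":[-0.6,-3,0],"twist":0},
  {"translation":[0,0,0],"twist":0},
])

```text
time: 8.1
ee_pos: [0.6288, -0.0709, 0.1206]
eef_rot: [0.704, -0.066, 0.066, -0.704]
ft_force: [0.8, 2.0, -1.9]
width: 0.0219
```

```bash
python3 - <<'E'
from h import *
n=np.array([-.1857,-.9826,0]); m=np.array([.9826,-.1857,0])
c=camera("scene")
cv2.imwrite("pics/s6.png",cv2.resize(c["img"][190:250,260:360][:,:,::-1],None,fx=8,fy=8,interpolation=cv2.INTER_NEAREST))
cv2.imwrite("pics/w6.png",camera("wrist")["img"][:,:,::-1])
s=read_state(); print(s["time"],s["ee_pos"],s["ft_force"],s["torque"],s["width"], s["ee_pos"]@n,s["ee_pos"]@m,s["ft_force"]@n,s["ft_force"]@m)
E
```

```text
8.2 [ 0.62869679 -0.07076412  0.12046643] [ 1.04350956  1.02609635 -1.57413903] [ 0.14855092  0.0569461  -0.0236556 ] 0.02201016315853561 -0.047216171431024405 0.6308983648321895 -1.2020219980235531 0.8348063966601583
```

View pics/s6.png

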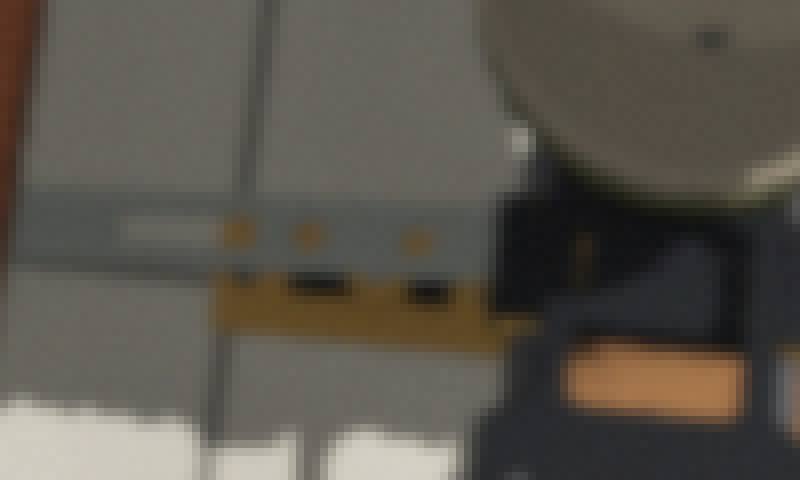

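View pics/w6.png

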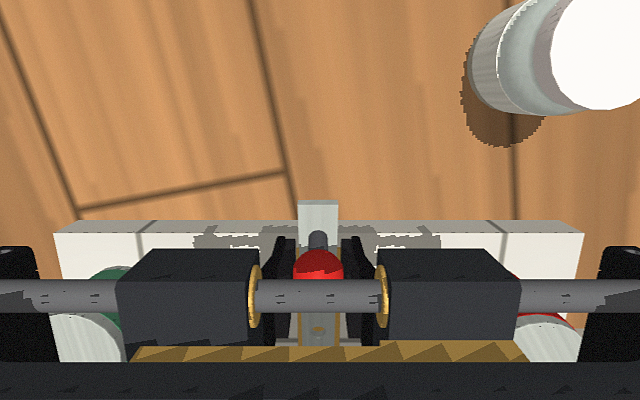

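Request:
jog_arm([
  {"translation":[0,0,-3],"twist":0},
  {"translation":[0,0,-3],"twist":0},
  {"translation":[0,0,-3],"twist":0},
  {"translation":[0,0,-3],"twist":0},
  {"translation":[0,0,-3],"twist":0},
  {"translation":[0,0,-3],"twist":0},
  {"translation":[0,0,-3],"twist":0},
  {"translation":[0,0,-2],"twist":0},
  {"translation":[0,0,-2],"twist":0},
  {"translation":[0,0,-1],"twist":0},
  {"translation":[0,0,-1],"twist":0},
  {"translation":[0,0,0],"twist":0},
])

```text
time: 9.4
ee_pos: [0.6289, -0.0699, 0.0935]
eef_rot: [0.704, -0.065, 0.065, -0.704]
ft_force: [0.2, 4.5, -0.2]
width: 0.022
```

Request:
jog_arm([
  {"translation":[0,0,-1],"twist":0},
  {"translation":[0,0,-1],"twist":0},
  {"translation":[0,0,0],"twist":0},
])

```text
time: 9.7
ee_pos: [0.6289, -0.0699, 0.0914]
eef_rot: [0.704, -0.065, 0.065, -0.704]
ft_force: [0.0, 4.2, -0.4]
width: 0.0221
```

Request:
jog_arm([
  {"translation":[0,0,-1],"twist":0},
  {"translation":[0,0,-1],"twist":0},
  {"translation":[0,0,0],"twist":0},
])

```text
time: 10.0
ee_pos: [0.6289, -0.0699, 0.0894]
eef_rot: [0.704, -0.065, 0.065, -0.704]
ft_force: [0.8, 4.5, 0.4]
width: 0.0221
```

Request:
jog_arm([
  {"translation":[0,0,-1],"twist":0},
  {"translation":[0,0,0],"twist":0},
])

```text
time: 10.2
ee_pos: [0.6289, -0.0699, 0.0884]
eef_rot: [0.704, -0.065, 0.065, -0.704]
ft_force: [1.0, 4.6, 0.2]
width: 0.0223
```

Request:
jog_arm([
  {"translation":[0,0,-1],"twist":0},
  {"translation":[0,0,0],"twist":0},
])

```text
time: 10.4
ee_pos: [0.6289, -0.0699, 0.0875]
eef_rot: [0.704, -0.065, 0.065, -0.704]
ft_force: [2.0, 4.9, -0.7]
width: 0.022
```

Request:
jog_arm([
  {"translation":[0,0,-1],"twist":0},
  {"translation":[0,0,0],"twist":0},
])

```text
time: 10.6
ee_pos: [0.6291, -0.0699, 0.0869]
eef_rot: [-0.704, 0.065, -0.065, 0.704]
ft_force: [0.1, 4.7, 3.0]
width: 0.0219
```

Request:
jog_arm([
  {"translation":[0,0,-0.5],"twist":0},
  {"translation":[0,0,0],"twist":0},
])

```text
time: 10.8
ee_pos: [0.6292, -0.0699, 0.0868]
eef_rot: [-0.704, 0.065, -0.066, 0.704]
ft_force: [-0.9, 5.7, 5.2]
width: 0.0217
```

Request:
jog_arm([
  {"translation":[0,0,-0.5],"twist":0},
  {"translation":[0,0,0],"twist":0},
])

```text
time: 11.0
ee_pos: [0.6293, -0.0698, 0.0866]
eef_rot: [-0.704, 0.065, -0.066, 0.704]
ft_force: [-1.9, 5.4, 8.2]
width: 0.022
```

Request:
jog_arm([
  {"translation":[0,0,0.5],"twist":0},
  {"translation":[-0.2,-1,-0.1],"twist":0},
  {"translation":[0,0,0],"twist":0},
])

```text
time: 11.3
ee_pos: [0.6292, -0.0702, 0.0867]
eef_rot: [-0.704, 0.065, -0.066, 0.705]
ft_force: [-0.5, 7.2, 4.4]
width: 0.0221
```

Request:
jog_arm([
  {"translation":[-0.2,-1,-0.1],"twist":0},
  {"translation":[0,0,0],"twist":0},
])

```text
time: 11.5
ee_pos: [0.6292, -0.0711, 0.0866]
eef_rot: [-0.704, 0.065, -0.066, 0.705]
ft_force: [1.4, 7.4, 5.1]
width: 0.0219
```

Request:
jog_arm([
  {"translation":[-0.2,-1,-0.1],"twist":0},
  {"translation":[0,0,0],"twist":0},
])

```text
time: 11.7
ee_pos: [0.629, -0.0722, 0.0864]
eef_rot: [-0.704, 0.065, -0.066, 0.704]
ft_force: [1.9, 6.6, 3.6]
width: 0.0221
```

Request:
jog_arm([
  {"translation":[0,-1,-0.1],"twist":0},
  {"translation":[0,0,0],"twist":0},
])

```text
time: 11.9
ee_pos: [0.6289, -0.0732, 0.0862]
eef_rot: [-0.704, 0.065, -0.066, 0.704]
ft_force: [0.6, 6.3, 3.2]
width: 0.0222
```

Request:
jog_arm([
  {"translation":[-0.1,-1,-0.1],"twist":0},
  {"translation":[0,0,0],"twist":0},
])

```text
time: 12.1
ee_pos: [0.6287, -0.0744, 0.086]
eef_rot: [-0.704, 0.065, -0.066, 0.704]
ft_force: [2.2, 5.7, 2.8]
width: 0.0223
```

Request:
jog_arm([
  {"translation":[-0.2,-1,-0.1],"twist":0},
  {"translation":[0,0,0],"twist":0},
])

```text
time: 12.3
ee_pos: [0.6283, -0.0757, 0.0857]
eef_rot: [-0.704, 0.065, -0.065, 0.704]
ft_force: [0.8, 4.7, 1.0]
width: 0.022
```

Request:
jog_arm([
  {"translation":[0,0,-0.5],"twist":0},
  {"translation":[0,0,0],"twist":0},
])

```text
time: 12.5
ee_pos: [0.628, -0.0758, 0.0849]
eef_rot: [-0.704, 0.065, -0.065, 0.704]
ft_force: [2.0, 4.6, -0.2]
width: 0.0217
```

Request:
jog_arm([
  {"translation":[0,-0.5,-0.4],"twist":0},
  {"translation":[0,0,0],"twist":0},
])

```text
time: 12.7
ee_pos: [0.628, -0.0764, 0.0845]
eef_rot: [-0.704, 0.065, -0.065, 0.704]
ft_force: [0.9, 4.4, -0.3]
width: 0.0221
```

Request:
jog_arm([
  {"translation":[-0.1,-0.5,-0.2],"twist":0},
  {"translation":[0,0,0],"twist":0},
])

```text
time: 12.9
ee_pos: [0.6279, -0.0769, 0.0843]
eef_rot: [-0.704, 0.065, -0.065, 0.704]
ft_force: [0.3, 4.9, 0.3]
width: 0.0221
```

Request:
jog_arm([
  {"translation":[0,0,-1],"twist":0},
  {"translation":[0,0,0],"twist":0},
])

```text
time: 13.1
ee_pos: [0.6279, -0.0768, 0.0832]
eef_rot: [-0.704, 0.065, -0.065, 0.704]
ft_force: [1.3, 4.5, 0.2]
width: 0.0219
```

Request:
jog_arm([
  {"translation":[0,0.1,-1],"twist":0},
  {"translation":[0,0,0],"twist":0},
])

```text
time: 13.3
ee_pos: [0.6279, -0.0767, 0.0822]
eef_rot: [0.704, -0.065, 0.065, -0.704]
ft_force: [0.5, 5.3, -0.3]
width: 0.0219
```

Request:
jog_arm([
  {"translation":[0,0.1,-1],"twist":0},
  {"translation":[0,0,0],"twist":0},
])

```text
time: 13.5
ee_pos: [0.6279, -0.0766, 0.0812]
eef_rot: [-0.704, 0.065, -0.065, 0.704]
ft_force: [0.7, 4.8, -0.4]
width: 0.0219
```

```bash
python3 - <<'E'
from h import *
c=camera("scene")
cv2.imwrite("pics/s7.png",cv2.resize(c["img"][190:250,260:360][:,:,::-1],None,fx=8,fy=8,interpolation=cv2.INTER_NEAREST))
E
```

```text
(no output)
```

View pics/s7.png

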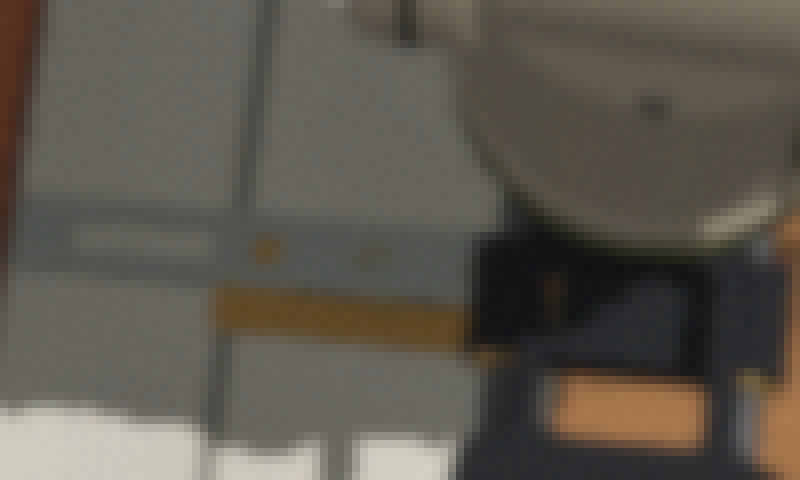

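Request:
jog_arm([
  {"translation":[0,0.1,-1],"twist":0},
  {"translation":[0,0.1,-1],"twist":0},
  {"translation":[0,0,0],"twist":0},
])

```text
time: 13.85
ee_pos: [0.6279, -0.0764, 0.0792]
eef_rot: [-0.704, 0.065, -0.065, 0.704]
ft_force: [0.2, 4.8, 0.5]
width: 0.0221
```

Request:
jog_arm([
  {"translation":[0,0.1,-1],"twist":0},
  {"translation":[0,0.1,-1],"twist":0},
  {"translation":[0,0,0],"twist":0},
])

```text
time: 14.15
ee_pos: [0.6279, -0.0762, 0.0772]
eef_rot: [-0.704, 0.065, -0.065, 0.704]
ft_force: [0.7, 4.8, 0.4]
width: 0.0224
```

Request:
jog_arm([
  {"translation":[0,0.1,-1],"twist":0},
  {"translation":[0,0.1,-1],"twist":0},
  {"translation":[0,0,0],"twist":0},
])

```text
time: 14.45
ee_pos: [0.6279, -0.076, 0.0752]
eef_rot: [-0.704, 0.065, -0.065, 0.704]
ft_force: [0.3, 5.3, 0.2]
width: 0.0217
```

Request:
jog_arm([
  {"translation":[0,0.1,-1],"twist":0},
  {"translation":[0,0.1,-1],"twist":0},
  {"translation":[0,0,0],"twist":0},
])

```text
time: 14.75
ee_pos: [0.6279, -0.0758, 0.0732]
eef_rot: [-0.704, 0.065, -0.065, 0.704]
ft_force: [1.1, 4.4, 0.1]
width: 0.0221
```

Request:
jog_arm([
  {"translation":[0,0.1,-1],"twist":0},
  {"translation":[0,0.1,-1],"twist":0},
  {"translation":[0,0,0],"twist":0},
])

```text
time: 15.05
ee_pos: [0.6279, -0.0756, 0.0712]
eef_rot: [-0.704, 0.065, -0.065, 0.704]
ft_force: [0.2, 5.5, 0.1]
width: 0.0217
```

Request:
jog_arm([
  {"translation":[0,0.1,-1],"twist":0},
  {"translation":[0,0,0],"twist":0},
])

```text
time: 15.25
ee_pos: [0.6279, -0.0755, 0.0702]
eef_rot: [0.704, -0.065, 0.065, -0.704]
ft_force: [0.6, 5.1, 0.4]
width: 0.0218
```

Request:
jog_arm([
  {"translation":[0,0.1,-1],"twist":0},
  {"translation":[0,0,0],"twist":0},
])

```text
time: 15.45
ee_pos: [0.6279, -0.0754, 0.0692]
eef_rot: [0.704, -0.065, 0.065, -0.704]
ft_force: [0.2, 4.7, -0.1]
width: 0.0221
```

Request:
jog_arm([
  {"translation":[0,0.1,-1],"twist":0},
  {"translation":[0,0,0],"twist":0},
])

```text
time: 15.65
ee_pos: [0.6279, -0.0754, 0.0683]
eef_rot: [0.704, -0.065, 0.065, -0.704]
ft_force: [1.0, 5.1, 0.4]
width: 0.0223
```

Request:
jog_arm([
  {"translation":[0,0.1,-0.5],"twist":0},
  {"translation":[0,0,0],"twist":0},
])

```text
time: 15.85
ee_pos: [0.6279, -0.0753, 0.0678]
eef_rot: [0.704, -0.065, 0.065, -0.704]
ft_force: [1.1, 4.6, -0.6]
width: 0.0223
```

Request:
jog_arm([
  {"translation":[0,0.1,-0.5],"twist":0},
  {"translation":[0,0,0],"twist":0},
])

```text
time: 16.05
ee_pos: [0.6279, -0.0752, 0.0673]
eef_rot: [0.704, -0.065, 0.065, -0.704]
ft_force: [1.1, 4.5, -0.4]
width: 0.0216
```

Request:
jog_arm([
  {"translation":[0,0,-0.5],"twist":0},
  {"translation":[0,0,0],"twist":0},
])

```text
time: 16.25
ee_pos: [0.6279, -0.0752, 0.0668]
eef_rot: [-0.704, 0.065, -0.065, 0.704]
ft_force: [0.6, 5.5, -0.9]
width: 0.0214
```

Request:
jog_arm([
  {"translation":[0,0.1,-0.5],"twist":0},
  {"translation":[0,0,0],"twist":0},
])

```text
time: 16.45
ee_pos: [0.628, -0.0751, 0.0665]
eef_rot: [0.704, -0.065, 0.065, -0.704]
ft_force: [0.0, 4.5, 1.3]
width: 0.0219
```

Request:
jog_arm([
  {"translation":[0,0.1,-0.5],"twist":0},
  {"translation":[0,0,0],"twist":0},
])

```text
time: 16.65
ee_pos: [0.6281, -0.0751, 0.0663]
eef_rot: [-0.704, 0.065, -0.066, 0.704]
ft_force: [-0.0, 4.8, 5.0]
width: 0.0218
```

Request:
jog_arm([
  {"translation":[0,0,-0.5],"twist":0},
  {"translation":[0,0,0],"twist":0},
])

```text
time: 16.85
ee_pos: [0.6282, -0.0751, 0.0661]
eef_rot: [-0.704, 0.065, -0.066, 0.704]
ft_force: [-2.9, 5.2, 8.7]
width: 0.0219
```

Request:
jog_arm([
  {"translation":[0,0,-0.3],"twist":0},
  {"translation":[0,0,0],"twist":0},
])

```text
time: 17.05
ee_pos: [0.6282, -0.0751, 0.0661]
eef_rot: [-0.704, 0.065, -0.066, 0.704]
ft_force: [-3.3, 5.1, 10.0]
width: 0.0217
```

Request:
jog_arm([
  {"translation":[0,0.2,0.7],"twist":0},
  {"translation":[0,0.2,0.5],"twist":0},
  {"translation":[0,0,0],"twist":0},
])

```text
time: 17.35
ee_pos: [0.6279, -0.0751, 0.0663]
eef_rot: [0.704, -0.065, 0.066, -0.704]
ft_force: [-0.6, 2.2, 2.7]
width: 0.0219
```

Request:
jog_arm([
  {"translation":[0,0,0],"twist":0},
  {"translation":[0,0,0],"twist":0},
  {"translation":[0,0,0],"twist":0},
  {"translation":[0,0,0],"twist":0},
  {"translation":[0,0,0],"twist":0},
  {"translation":[0,0,0],"twist":0},
  {"translation":[0,0,0],"twist":0},
  {"translation":[0,0,0],"twist":0},
], grip=0.3)

```text
time: 18.15
ee_pos: [0.6279, -0.0746, 0.0663]
eef_rot: [0.704, -0.065, 0.065, -0.704]
ft_force: [0.2, -0.6, -0.1]
width: 0.0607
```

```bash
python3 - <<'E'
from h import *
s=read_state(); print(s["time"],s["ee_pos"],s["ft_force"],s["width"])
cv2.imwrite("pics/w8.png",camera("wrist")["img"][:,:,::-1])
E
```

```text
18.15 [ 0.62794522 -0.07461531  0.06629689] [ 0.19413946 -0.64419449 -0.08914357] 0.06071679307663473
```

View pics/w8.png

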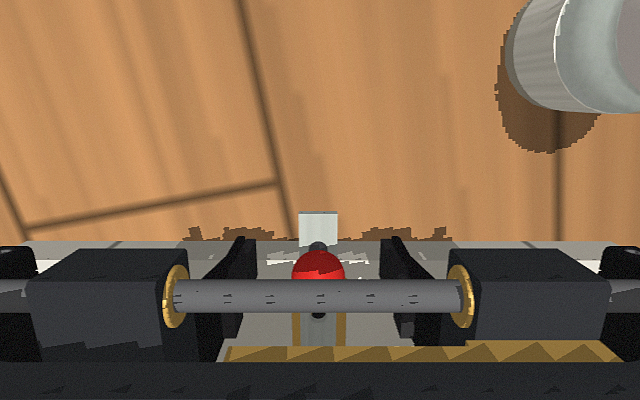

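Request:
jog_arm([
  {"translation":[0,0,5],"twist":0},
  {"translation":[0,0,10],"twist":0},
  {"translation":[0,0,20],"twist":0},
  {"translation":[0,0,25],"twist":0},
  {"translation":[0,0,25],"twist":0},
  {"translation":[0,0,25],"twist":0},
  {"translation":[0,20,20],"twist":0},
  {"translation":[-10,30,10],"twist":0},
  {"translation":[-10,40,0],"twist":0},
  {"translation":[-15,40,0],"twist":0},
  {"translation":[-15,40,0],"twist":0},
  {"translation":[-20,40,0],"twist":0},
  {"translation":[-20,40,0],"twist":0},
  {"translation":[-20,40,0],"twist":0},
  {"translation":[-20,40,0],"twist":0},
  {"translation":[-20,40,0],"twist":0},
  {"translation":[-20,30,0],"twist":0},
  {"translation":[0,0,0],"twist":0},
  {"translation":[0,0,0],"twist":0},
])

```text
time: 20.1
ee_pos: [0.4578, 0.3257, 0.2071]
eef_rot: [-0.704, 0.065, -0.065, 0.704]
ft_force: [0.4, -0.7, 0.3]
width: 0.0608
```

```bash
python3 - <<'E'
from h import *
s=camera("scene"); d=camera("side")
a,b=redblobs(s),redblobs(d); print(a,b,read_state()["time"])
cv2.imwrite("pics/s9.png",cv2.resize(s["img"][120:330,230:430][:,:,::-1],None,fx=2.85,fy=2.85,interpolation=cv2.INTER_CUBIC))
cv2.imwrite("pics/d9.png",cv2.resize(d["img"][160:360,210:410][:,:,::-1],None,fx=2.85,fy=2.85,interpolation=cv2.INTER_CUBIC))
ks=min(b,key=lambda x:x[1][4])
if a: print(tri(ray(s,*(a[0][0]+.3)),ray(d,*ks[0])))
E
```

```text
[(array([338.49, 222.66]), array([335, 219,   9,   9,  61], dtype=int32))] [(array([322.05, 205.43]), array([309, 193,  28,  24, 471], dtype=int32)), (array([293.71, 238.69]), array([288, 233,  12,  12, 102], dtype=int32))] 20.2
(array([ 0.62645616, -0.07549911,  0.08515345]), [np.float64(0.0013814149823685863), np.float64(0.001381414982368656)])
```

View pics/s9.png

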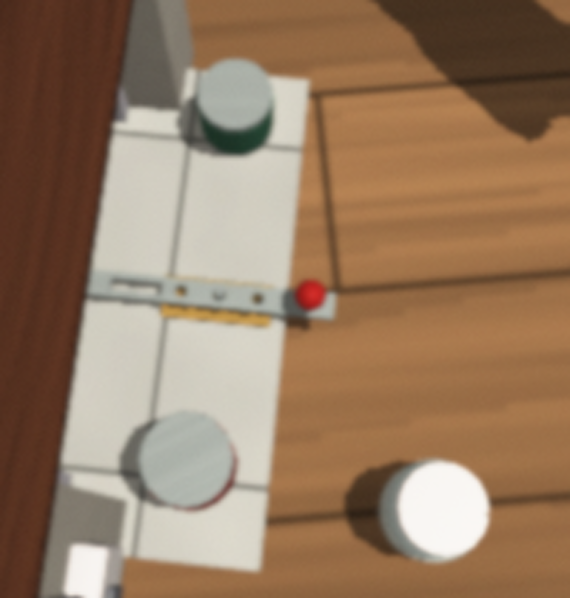

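View pics/d9.png

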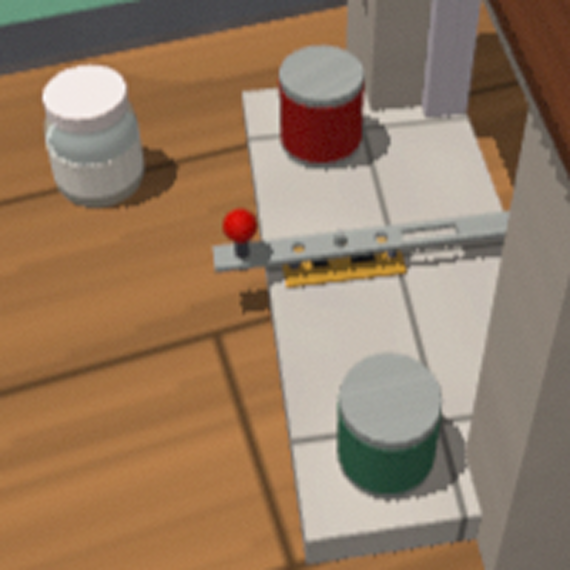

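The pin fills the middle hole, at about (219,295) in the scene crop and (340,239) in the side crop, with the outer two holes empty. The knob is at z = 85.2 mm. The geometry predicts about 83.4 mm, and the cameras read 1.5 mm high at the start too, so that agrees. The tins and jar haven't moved in either view.

```bash
python3 -c "
from bench import *
print(close_job())"
```

```text
the job is handed in; nothing more can be done
None
```

The vent is propped further open, with the middle hole of the stay bar down on the pin. I handed the job in at about 20 s of the 61 s allowed.

**What I did:**
- I gripped the red knob, lifted the bar about 43 mm clear of the pin, and pushed the vent out about 43 mm.
- I lowered the bar lightly onto the pin's tip and slid it about 6 mm further out until the hole dropped over the pin.
- I then lowered it about 19 mm until it stopped on the collar, eased off the force, let go and backed away.

**Last checks:**
- **Right hole:** both cameras show the pin in the middle hole, with the holes on either side empty.
- **Fully down:** the 19 mm drop matches the 19.0 mm the geometry predicts. The knob measures 85.2 mm high against about 83.4 mm expected, but the cameras also read about 1.5 mm high before I started.
- **Forces:** the highest vertical force I read at the wrist was 10 N, as the bar settled on the collar. By the bar's leverage that is roughly 14 N at the pin, under the 25 N limit. I only read the force at the end of each move.
- **Left in place:** the tins and jar look unmoved in both views, and the gripper is well clear of everything.

**Unexplained reading:** the gripper read about 22 mm on the 24 mm knob throughout, so the grip may have been slightly off-centre. The knob did not visibly slip.

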